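Open the loaf holder's ratchet jaw

TASK

Open the loaf holder on the counter all the way, so that a longer loaf will fit: with a fingertip press the ratchet release pad on the sliding jaw fully down and, keeping it down, push the jaw back along its bar, away from the loaf, until it meets the end stop. Then let the release spring up again and come away. Grasp and lift nothing, and leave the loaf and the things standing around where they are.

Things in the scene. Friction and masses are not known exactly. Their poses are not given: they have to be found in the camera images.
- holder: Loaf holder, fixed to the counter: a wooden base 360 x 170 x 16 mm with a fixed steel jaw at one end. Origin: centre of the underside; its z is up and its x runs along the bar, from the fixed jaw (x = -172 mm) past the loaf to the end stop (x = +168 mm). The bar is 10 mm wide, on the line y = +50 mm, from 34 to 54 mm above the counter, with 8 mm pitch saw teeth along its lower edge. The holder's yaw and place vary.
- jaw (a joint): Sliding jaw on the bar, in m: 0 = nearest the loaf, grows along the holder's +x, 0.100 = against the end stop; starts between 0 and 0.04. The ratchet blocks it towards the end stop (after at most 8 mm of play) unless the release is pressed at least 4 mm down; then it slides with about 3 N of friction. Towards the loaf it clicks along freely.
- jaw_plate (a point): Middle of the loaf-side top edge of the sliding jaw's plate, 72 mm above the counter; moves with the jaw. The plate, 10 mm thick, reaches across behind the loaf from the loaf-side end of the carriage. The carriage straddles the bar: 70 mm along it, 44 mm wide, top 66 mm above the counter.
- release (a joint): Release pad in the top of the sliding jaw's carriage, in m: 0 = up, 0.008 = fully down at a hard stop; pressed straight down. It can start up to 0.004 down where the pawl rests on a tooth. Spring: about 2 N at the top, 6 N fully down; it comes up when let go.
- release_top (a point): Centre of the top face of the release pad, a ribbed pad 40 mm along the bar by 30 mm across; moves with jaw and pad. 76 mm above the counter when up, 68 mm when fully down (2 mm above the carriage round it).
- thumb_wall (a point): Centre, 86 mm above the counter, of the loaf-side face of the upright wall at the end-stop end of the carriage, which moves with the jaw: 44 mm wide across the bar, 12 mm thick, from 66 up to 97 mm above the counter. Its face is 22 mm in the holder's +x from the pad's centre; a fingertip on the pad can push against it.
- end_stop (a point): Top edge, 64 mm above the counter, of the face of the post at the bar's end against which the jaw's carriage comes to rest.
- loaf: Oval bread loaf about 81 x 160 x 62 mm, lying loose on the holder's base lengthwise between the fixed jaw and the sliding jaw's plate. Origin: centre of its underside, 16 mm above the counter. Not to be moved.
- shaker: White flour shaker, 67 mm across and 120 mm high, standing loose beside the holder. Origin: centre of its underside.
- jar: Glass jar with a screw lid, 62 mm across and 85 mm high, standing loose beside the holder. Origin: centre of its underside.
- bun: Round brown bun, 73 x 76 x 46 mm, lying loose on the counter. Origin: centre of its underside.

How it is judged:
On the way, in this order (a step that is already met when the one before it is completed fails the run):
1. the release is pressed down while the jaw is still forward (value of joint release above 0.005 m and value of joint jaw below 0.06 m), for 0.1 s.
2. the jaw is pushed back to the end stop (value of joint jaw above 0.096 m), for 0.1 s.
At the end, for the whole second after the job is handed in: The jaw stands within 5 mm of the end stop, the release has sprung up (less than 4.5 mm down), the loaf lies within 15 mm and the other loose things within 20 mm of where they were, at rest (value of joint jaw above 0.095 m and value of joint release below 0.0045 m and distance of loaf from where it was at the start of the episode below 0.015 m and distance of each of shaker, jar, bun from where it was at the start of the episode below 0.02 m and linear speed of loaf below 0.02 m/s); the robot touches nothing.
It fails at once if the loaf is lifted or shifted more than 15 mm (distance of loaf from where it was at the start of the episode above 0.015 m).
It fails at once if the shaker is lifted or shifted more than 20 mm (distance of shaker from where it was at the start of the episode above 0.02 m).
It fails at once if the jar is lifted or shifted more than 20 mm (distance of jar from where it was at the start of the episode above 0.02 m).
It fails at once if the bun is lifted or shifted more than 20 mm (distance of bun from where it was at the start of the episode above 0.02 m).
It also fails if it takes over 29 s, if anything falls off the work surface, if the arm or the gripper's body presses on something with over 40 N, if the wrist force passes 120 N, or if a joint passes its speed limit or range.

ROBOT

A 6-joint arm with a two-finger parallel gripper is mounted at the origin on a cart in front of the work surface, level with it; the furniture and walls round the work are solid. World frame = base frame: x ahead of the robot, y to its left, z up, the work surface at z = 0. Lengths are in m, angles in rad, forces in N, time in s.
With the tool pointing down it reaches from about 0.35 to 0.775 m from the base axis. Payload 5.5 kg.
Tool frame: the origin (TCP) lies at the very end of the fingers, on their centre line; the grasp point (between the pads) lies env.pinch_z behind it (env.pinch_z is the distance from the TCP to the grasp point, in m); z points along the fingers, y is the line along which they close (so a half turn about z gives the same grasp; the last joint's range is limited). The gripper opens to 85 mm and grips with 20 to 120 N. Pads are 22 mm wide; open, the fingers measure 114 mm over their backs; the gripper's body (76 mm by 85 mm) begins 54 mm behind the grasp point. The pads swing forward as they close: fully open they stand 13 mm farther back than shut.
Start: joints at [-1.285, 0.313, 0.046, 1.304, 0, 1.431], TCP at [0.238, -0.524, 0.231] pointing down, gripper open.
Joint ranges: [-2.76, 2.76], [-0.86, 1.69], [-1.03, 1.26], [-2.2, 2.34], [-1.47, 1.5], [-3.14, 3.14]. Speed limits (rad/s): [2.57, 2.57, 3.14, 3.14, 3.14, 3.14].

INTERFACE

Orientations are given as a unit quaternion [w, x, y, z].
In Python, from workcell import env, eyes gives the robot as it stands.
- The arm moves only by the shell command python3 -m jog 'ROWS' [FORCE]. ROWS is JSON, one flat list of numbers, 7 for each row, row after row: the shift along the world's x, y, z as a fraction of full scale, then the turn, a rotation vector about the world's x, y, z as a fraction of full scale, then the opening, from -1 (shut) to 1 (fully open), so that 0 is half open. A call has 1 to 12 rows; each row is the pose to reach, as a shift and turn from the pose commanded when the call began, turning the shorter way round; what a row does not reach only later rows make up. Full scale, the value 1, is 20 cm for a shift and pi rad for a turn. A row lasts 1/12 s, in which the tool goes at most 41.7 mm and 7.16 degrees, less where a joint would pass 70% of its speed; a pose out of reach is approached as far as the arm can. A call with a number of a shift or a turn outside -1 to 1 is refused whole. A call with a gripper value outside its range is refused whole. The fingers move at their own pace and stop on an object; FORCE is the grip in N (left out, the last holds). Time passes only in rows, so rows that repeat a pose let the fingers close. It gives the time, the measured TCP pose, the force, the opening and the grip force at its end, in the units of the state.
- env.get_state(): the state, without advancing time (a new reading comes with each control period).
- eyes.read_camera(name): name is "scene" or "top" or "wrist"; returns (picture, depth): 384x512x3 uint8, red, green, blue; 384x512 float32, m along the optical axis (not along the pixel's ray), 0 where there is no reading.
- eyes.calibration(name): a dict with "fx", "fy", "cx", "cy" (pixels), "R" (3x3) and "t" (3): a world point X has camera coordinates R X + t; the wrist camera has in their place "tool_from_camera" (4x4, takes a point from camera to tool coordinates, whose origin is the TCP and whose axes are the flange's). Camera axes: x right, y down, z forward; pixel columns grow to the right and rows downward; lengths in m; the calibration is good to about 2 mm. A picture is of the moment at which its call begins: read the wrist's pose just before it. calibration takes no time and is no camera call.
- env.hand_in(): hands the job in; it is judged then, once.
The state is a dict: "clock": time; "joint_pos": joint angles; "qvel": joint speeds; "tau": joint torques, N m; "tcp_pos": TCP position; "orientation": TCP orientation; "wrist_force": force on the tool from outside, world axes, zero at the start; "ft_torque": the same for the moment, N m; "finger_gap": finger opening in m; "grip_force": force on a finger pad.
Only numpy, scipy, OpenCV 4.12 (cv2) and the standard library are available. Lean on these libraries where they do the work, as an engineer would, in place of code of your own. Each camera call takes 0.05 s, during which the arm holds its last target. There are 200 camera calls.

## Working session

There is one attempt and no reset: what is moved stays moved. The work goes in short steps, Python scripts to look and compute and a shell command to move; the robot and the scene stay as the last step left them, time stands still between calls to the robot, and variables do not carry over. Pictures are saved under pics/ and viewed, at most 10 in all, crops included, and the job is handed in when it is done.

```bash
mkdir -p pics
python3 - <<'E'
from workcell import env, eyes
import cv2, numpy as np
for n in ("scene","top"):
    p,d=eyes.read_camera(n); cv2.imwrite(f"pics/{n}.png",p[:,:,::-1]); np.savez(f"{n}.npz",p=p,d=d)
    print(n,eyes.calibration(n))
s=env.get_state();print(s["clock"],s["tcp_pos"],s["orientation"],s["finger_gap"],env.pinch_z)
E
```

```text
scene {'fx': 496.5173484459985, 'fy': 496.5173484459985, 'cx': 267.20217099192655, 'cy': 185.42944095803344, 'R': array([[ 0.69541583, -0.71821654,  0.02370277],
       [-0.3066134 , -0.3263877 , -0.89412487],
       [ 0.64991157,  0.61452101, -0.44718999]]), 't': array([-0.39130039,  0.24137548,  1.07847167])}
top {'fx': 436.03636667618554, 'fy': 436.03636667618554, 'cx': 266.0778769601702, 'cy': 187.05952458359423, 'R': array([[ 0.01979968, -0.99950746, -0.02434764],
       [-0.99507601, -0.01733471, -0.09758707],
       [ 0.09711694,  0.02615995, -0.99492912]]), 't': array([-0.00424359,  0.53888615,  1.22367705])}
0.1 [ 0.23737178 -0.52322938  0.23050258] [-8.03290695e-04  9.77420480e-01  2.11302046e-01 -6.55522378e-05] 0.08539583831087859 0.0187
```

View pics/top.png

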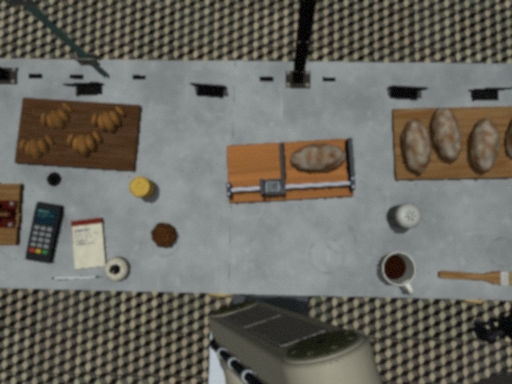

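View pics/scene.png

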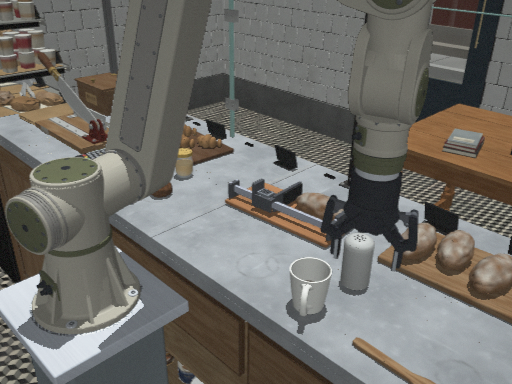

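```bash
cat > h.py <<'E'
import numpy as np
def cloud(d,c):
    v,u=np.mgrid[:d.shape[0],:d.shape[1]]
    P=np.stack([(u-c["cx"])/c["fx"]*d,(v-c["cy"])/c["fy"]*d,d],-1)
    return (P-c["t"])@c["R"]
def ray(uv,z,c):
    o=-c["R"].T@c["t"]; r=c["R"].T@np.array([(uv[0]-c["cx"])/c["fx"],(uv[1]-c["cy"])/c["fy"],1]); return o+r*(z-o[2])/r[2]
E
python3 - <<'E'
import numpy as np,cv2
from h import *
from workcell import eyes
f=np.load("top.npz");p,d=f["p"],f["d"];c=eyes.calibration("top");X=cloud(d,c)
hsv=cv2.cvtColor(p,cv2.COLOR_RGB2HSV)
roi=np.zeros(d.shape,bool);roi[130:212,220:362]=1
m=roi&(hsv[...,1]>110)&(hsv[...,0]<25)
cnt=max(cv2.findContours(m.astype(np.uint8),0,1)[0],key=cv2.contourArea)
allm=(roi&(hsv[...,1]>110)).astype(np.uint8)
pts=np.argwhere(m)[:,::-1]
W=np.array([ray(q,.016,c)[:2] for q in pts]).astype(np.float32)
r=cv2.minAreaRect(W);print("base rect",r,cv2.boxPoints(r))
hi=roi&(X[...,2]>.03)
print("counter z",np.median(X[220:230,250:330,2]))
H=X[hi];t=hi&(X[...,2]>.058)&(np.mgrid[:384,:512][1]<300)
vs,us=np.nonzero(t)
for v in range(176,200): print(v,' '.join('%3d'%round(1000*z) for z in X[v,224:296:2,2]))
cr=cv2.resize(p[130:215,220:365],None,fx=5.5,fy=5.5,interpolation=cv2.INTER_CUBIC);cv2.imwrite("pics/crop.png",cr[:,:,::-1])
E
```

```text
base rect ((0.5892750024795532, -0.05787530541419983), (0.16577337682247162, 0.3509092628955841), 4.297946453094482) [[ 0.49347234  0.11087415]
 [ 0.5197705  -0.2390483 ]
 [ 0.68507767 -0.22662476]
 [ 0.6587795   0.12329769]]
counter z -0.0008495043029580906
176  -6   3  15  18  15  15  18  11  19  15  15  17  20  17  16  16  16  15  15  20  14  15  13  14  17  17  17  15  13  70  74  18  20  15  14  17
177   2  -5  17  17  14  15  14 1270  15  15  15  14  14  10  13  17  10  16  15  18  13  14  11  20  17  14  15  15  13  71  72  18  16  18  11  16
178   1   1  15  16  13  15  15  16  13  12  12  13  14  15  16  15  12  14  20  16  14  16  15  16  13  12  13  16  13  75  72  21  13  15  18  12
179   3   0   8  18  11  16  12  14  12  15  14  15  19  17  14  16  16  17  97  94  13  14  16  16  12  17  65  62  65  70  72  16  17  15  19  15
180   0   1  16  18  15  11  17  10  12  16  13  16  19  12  15  13  13  14  96  94  64  64  62  64  63  66  67  68  62  70  75  16  18  15  19  18
181  -2   3  12  16  11  16  18  12  19  15  15  17  16  17  16  19  15  14 1270 1270  84  62  65  6
[... 2018 characters left out ...]
 10  12  17  17  14  17  17  22  13  13  81  71  67  64  63  62  56  51  47  48  38  39  15  16  17  18  19
196  -3   0  60  64  31  17  17  12  19  12  16  15  17  15  18  17 1270  13  19  41  42  39  34  33  20  20  13  19  14  14  15  13  19  12  19  15
197  -5  -3  50  47  27  15  12  17  17  13  21  13  13  12  12  19  12  13  10  13  15  13  15  13  12  19  14  14  17  13  11  18  15  17  15  14
198  -2   0   0  11  17  16  18  13  17  16  16  16  15  15  18  16  15  17  18  17  13  18  21  13  14  15  13  16  13  16  15  16  18  18  16  14
199  -3  -2   0  14  18  13  18  17  17  19  13  17  17  16  15  13  11  16  16  14  16  17  15  14  13  14  19  17  17  18  13  12   9  13  15  11
```

View pics/crop.png

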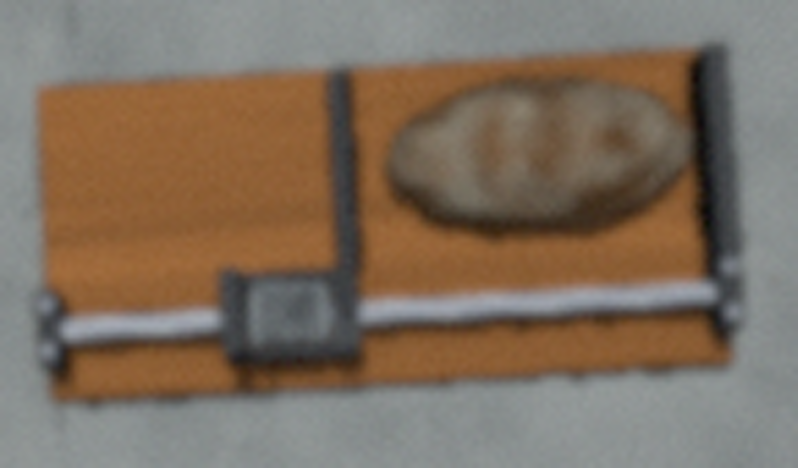

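Run:
```python
import numpy as np,cv2
from h import *
from workcell import eyes
f=np.load("top.npz");p,d=f["p"],f["d"];c=eyes.calibration("top");X=cloud(d,c);Z=X[...,2]
def C(m,z):
    W=np.array([ray(q[::-1],z,c)[:2] for q in np.argwhere(m)]);return W
def roi(v0,v1,u0,u1):
    r=np.zeros(d.shape,bool);r[v0:v1,u0:u1]=1;return r
bar=C(roi(180,195,230,350)&(Z>.045)&(Z<.058)&~roi(178,198,256,288),.054)
l=cv2.fitLine(bar.astype(np.float32),cv2.DIST_HUBER,0,.001,.001).ravel();e=l[:2]*np.sign(l[1]);print("bar dir",e,"pt",l[2:],"yaw",np.degrees(np.arctan2(e[1],e[0])))
n=np.array([-e[1],e[0]])
o=l[2:]
def rep(name,W): W=W-o; a=W@e;b=W@n; print(name,len(W),"along",a.min(),a.max(),a.mean(),"across",b.min(),b.max(),b.mean())
rep("wall",C(roi(178,197,256,268)&(Z>.088)&(Z<.11),.097))
rep("pad",C(roi(182,192,267,281)&(Z>.0665)&(Z<.083),.074))
rep("plate",C(roi(140,179,278,290)&(Z>.064)&(Z<.083),.072))
rep("stop",C(roi(182,199,226,232)&(Z>.057),.064))
print("pad z",np.median(Z[183:191,268:277]),"carr z",np.median(Z[180:182,266:280]),"wall z",np.median(Z[182:190,260:263]))
s=C(roi(200,232,390,422)&(Z>.1),.12);print("shaker",s.mean(0))
```

```text
bar dir [-0.07310035  0.9973246 ] pt [ 0.53888565 -0.06091245] yaw 94.19208
wall 71 along 0.07005795402721576 0.08200702279667782 0.07596956870201382 across -0.020673769785911116 0.02064440400472752 0.0002675663712496816
pad 129 along 0.0292717945988151 0.06365798619445165 0.04636998632314816 across -0.013995915442053494 0.01273671075882773 -0.0006430681205915384
plate 148 along 0.009848597643916572 0.022315804950289994 0.016498495455625886 across -0.12120130909989485 -0.02269199742264097 -0.07247674011213201
stop 62 along 0.16375778116454762 0.17564888092620154 0.17003245695301303 across -0.018551674193904927 0.018380795033604708 0.0009293217386196265
pad z 0.07273153029745436 carr z 0.06412749934466669 wall z 0.09679202605166251
shaker [ 0.46091931 -0.36981168]
```

```bash
python3 -m jog '[0.3,0.5,0,0,0,-0.06,-1, 0.6,1,0,0,0,-0.112,-1, 0.6,1,0,0,0,-0.112,-1, 0.6,1,0,0,0,-0.112,-1, 0.6,1,0,0,0,-0.112,-1, 0.6,1,0,0,0,-0.112,-1, 0.6,1,0,0,0,-0.112,-1]' 30; python3 -m jog '[0.6,1,-0.2,0,0,0,-1, 0.6,1,-0.2,0,0,0,-1, 0.6,1,-0.2,0,0,0,-1, 0.6,1,-0.2,0,0,0,-1, 0.6,1,-0.2,0,0,0,-1, 0.6,1,-0.2,0,0,0,-1, 0.6,1,-0.2,0,0,0,-1]'; python3 -c "
from workcell import env
s=env.get_state()
print(s)"
```

```text
clock: 0.68
tcp_pos: [0.3589, -0.3191, 0.2312]
orientation: [-0.001, 0.999, 0.04, 0.0]
wrist_force: [0.5, -0.0, 0.3]
finger_gap: 0.0005
grip_force: 0.0
clock: 1.27
tcp_pos: [0.4786, -0.1198, 0.1899]
orientation: [-0.001, 0.999, 0.04, -0.001]
wrist_force: [-0.5, -0.6, 0.7]
finger_gap: -0.0001
grip_force: 0.0
{'clock': 1.2667, 'joint_pos': array([-4.09000623e-01,  1.74869363e-01, -2.37572583e-01,  1.16030089e+00,
        1.36434174e-03,  2.65324386e+00]), 'qvel': array([-0.0711642 , -0.01451838,  0.00105811,  0.02267563, -0.04526822,
       -0.07510011]), 'tau': array([  1.57018226, -39.43866491,  28.98277402,  -0.13835044,
         0.25227679,   0.530522  ]), 'tcp_pos': array([ 0.4786256 , -0.11981911,  0.18988413]), 'orientation': array([-1.03682194e-03,  9.99212407e-01,  3.96629859e-02, -5.81019062e-04]), 'wrist_force': array([-0.51653352, -0.55931327,  0.72952812]), 'ft_torque': array([-0.00286238, -0.03058095,  0.03408702]), 'grip_force': 0.0, 'finger_gap': -0.00013953630096539657}
```

```bash
python3 -m jog '[0.282,0.553,0,0,0,0.25,-1, 0.282,0.553,0,0,0,0.25,-1, 0.282,0.553,0,0,0,0.25,-1, 0.282,0.553,0,0,0,0.25,-1, 0.282,0.553,0,0,0,0.25,-1, 0.282,0.553,0,0,0,0.25,-1, 0.282,0.553,0,0,0,0.25,-1]'; python3 -m jog '[0,0,-0.1,0,0,0.25,-1, 0,0,-0.2,0,0,0.25,-1, 0,0,-0.2,0,0,0.25,-1, 0,0,-0.2,0,0,0.25,-1, 0,0,-0.2,0,0,0.25,-1, 0,0,-0.2,0,0,0.25,-1, 0,0,-0.2,0,0,0.25,-1, 0,0,-0.2,0,0,0.25,-1]'
python3 - <<'E'
from workcell import env,eyes
import cv2,numpy as np
s=env.get_state();print(s["joint_pos"],s["tcp_pos"])
p,d=eyes.read_camera("wrist");c=eyes.calibration("wrist");print(c)
cv2.imwrite("pics/w1.png",p[:,:,::-1]);np.savez("w1.npz",p=p,d=d,t=s["tcp_pos"],q=s["orientation"])
E
```

```text
clock: 1.85
tcp_pos: [0.5339, -0.0135, 0.1909]
orientation: [0.0, 0.908, 0.419, -0.0]
wrist_force: [0.2, -1.0, 0.2]
finger_gap: 0.0003
grip_force: 0.0
clock: 2.52
tcp_pos: [0.5338, -0.0141, 0.151]
orientation: [-0.0, 0.681, 0.733, -0.0]
wrist_force: [-0.2, -0.2, -0.1]
finger_gap: -0.0002
grip_force: 0.0
[-1.76538395e-01  2.72781194e-01 -2.10004234e-01  1.08857375e+00
 -3.48811401e-04  1.32048675e+00] [ 0.5337758  -0.01406656  0.15096436]
{'fx': 306.58934498838073, 'fy': 306.58934498838073, 'cx': 251.66057590168717, 'cy': 186.8053669183816, 'tool_from_camera': array([[ 4.26043874e-04, -9.63894492e-01, -2.66284108e-01,
         6.85587184e-02],
       [ 9.99999530e-01,  6.42507568e-04, -7.25788083e-04,
        -2.32444875e-03],
       [ 8.70672690e-04, -2.66283674e-01,  9.63894313e-01,
        -1.42640732e-01],
       [ 0.00000000e+00,  0.00000000e+00,  0.00000000e+00,
         1.00000000e+00]])}
```

View pics/w1.png

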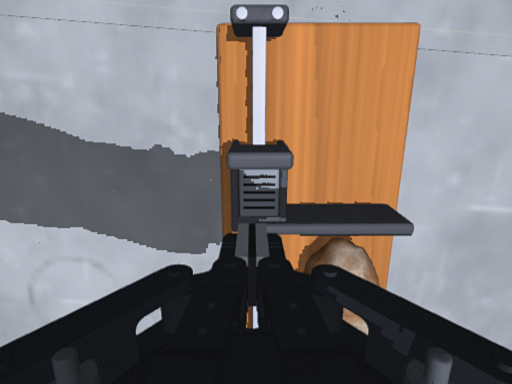

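Run:
```python
import numpy as np
from scipy.spatial.transform import Rotation as R
from workcell import eyes
f=np.load("w1.npz");d=f["d"];c=eyes.calibration("wrist");T=c["tool_from_camera"];q=f["q"]
v,u=np.mgrid[:384,:512]
P=np.stack([(u-c["cx"])/c["fx"]*d,(v-c["cy"])/c["fy"]*d,d],-1)@T[:3,:3].T+T[:3,3]
X=R.from_quat(q[[1,2,3,0]]).apply(P.reshape(-1,3)).reshape(P.shape)+f["t"]
e=np.array([-.0731,.9973]);n=np.array([-.9973,-.0731]);o=f["t"][:2]
a=(X[...,:2]-o)@e;b=(X[...,:2]-o)@n;Z=X[...,2]
def rep(nm,m): print(nm,m.sum(),"along",np.percentile(a[m],[2,50,98]),"across",np.percentile(b[m],[2,50,98]),"z",np.median(Z[m]))
box=(v>125)&(v<236)&(u>222)&(u<300)
rep("walltop",box&(v<170)&(Z>.092)&(Z<.102))
rep("wallface",(v>160)&(v<175)&(u>235)&(u<287)&(Z>.08)&(Z<.092))
rep("pad",(v>170)&(v<219)&(u>240)&(u<283)&(Z>.069)&(Z<.08))
rep("stop",(v<40)&(u>228)&(u<292)&(Z>.055)&(Z<.075))
rep("bar",(v>40)&(v<135)&(u>248)&(u<272)&(Z>.048)&(Z<.06))
rep("plate",(v>200)&(v<240)&(u>292)&(u<410)&(Z>.067)&(Z<.078))
```

```text
walltop 1171 along [0.02679611 0.03266366 0.03777325] across [-0.02302646 -0.00230383  0.0179305 ] z 0.09664106921170025Traceback (most recent call last):
  File "<stdin>", line 13, in <module>
  File "<stdin>", line 10, in rep
    return _quantile_unchecked(
        a, q, axis, out, overwrite_input, method, keepdims, weights)
    return _ureduce(a,
                    func=_quantile_ureduce_func,
    ...<5 lines>...
                    overwrite_input=overwrite_input,
                    method=method)
    r = func(a, **kwargs)
    result = _quantile(arr,
                       quantiles=q,
    ...<2 lines>...
                       out=out,
                       weights=wgt)
    slices_having_nans = np.isnan(arr[-1, ...])
                                  ~~~^^^^^^^^^
IndexError: index -1 is out of bounds for axis 0 with size 0
```

```bash
python3 -m jog '[0.006,0.048,-0.12,0,0,0,-1, 0.006,0.048,-0.24,0,0,0,-1, 0.006,0.048,-0.32,0,0,0,-1, 0.006,0.048,-0.34,0,0,0,-1, 0.006,0.048,-0.36,0,0,0,-1, 0.006,0.048,-0.38,0,0,0,-1, 0.006,0.048,-0.395,0,0,0,-1, 0.006,0.048,-0.405,0,0,0,-1, 0.006,0.048,-0.415,0,0,0,-1, 0.006,0.048,-0.415,0,0,0,-1]'; python3 -m jog '[0,0,0,0,0,0,-1]'
```

```text
clock: 3.4
tcp_pos: [0.5359, -0.0038, 0.0692]
orientation: [0.001, 0.681, 0.733, 0.0]
wrist_force: [-0.9, -1.9, 5.2]
finger_gap: 0.0001
grip_force: 2.7
clock: 3.48
tcp_pos: [0.5359, -0.0038, 0.0693]
orientation: [0.001, 0.681, 0.733, 0.0]
wrist_force: [-1.2, -0.8, 5.3]
finger_gap: 0.0001
grip_force: 2.7
```

```bash
python3 -m jog '[0,0,-0.007,0,0,0,-1, 0,0,-0.015,0,0,0,-1, 0,0,-0.015,0,0,0,-1, 0,0,-0.015,0,0,0,-1]'
```

```text
clock: 3.82
tcp_pos: [0.536, -0.0038, 0.0678]
orientation: [0.001, 0.681, 0.733, 0.001]
wrist_force: [-4.6, -0.5, 16.0]
finger_gap: -0.0002
grip_force: 7.9
```

```bash
python3 -m jog '[-0.001,0.015,0,0,0,0,-1, -0.003,0.035,0,0,0,0,-1, -0.004,0.06,0,0,0,0,-1, -0.006,0.085,0,0,0,0,-1, -0.008,0.11,0,0,0,0,-1, -0.01,0.135,0,0,0,0,-1, -0.011,0.15,0,0,0,0,-1, -0.011,0.15,0,0,0,0,-1]'
```

```text
clock: 4.48
tcp_pos: [0.5337, 0.0262, 0.0679]
orientation: [0.002, 0.68, 0.733, 0.0]
wrist_force: [-4.9, -1.1, 15.8]
finger_gap: -0.0
grip_force: 8.0
```

```bash
python3 -m jog '[-0.001,0.02,0,0,0,0,-1, -0.003,0.045,0,0,0,0,-1, -0.005,0.07,0,0,0,0,-1, -0.007,0.1,0,0,0,0,-1, -0.01,0.13,0,0,0,0,-1, -0.012,0.16,0,0,0,0,-1, -0.014,0.19,0,0,0,0,-1, -0.016,0.215,0,0,0,0,-1, -0.018,0.235,0,0,0,0,-1, -0.018,0.25,0,0,0,0,-1, -0.018,0.25,0,0,0,0,-1]'; python3 -m jog '[0,0.015,0,0,0,0,-1, -0.001,0.03,0,0,0,0,-1, -0.001,0.03,0,0,0,0,-1]'
python3 - <<'E'
from workcell import env,eyes
import cv2,numpy as np
s=env.get_state()
p,d=eyes.read_camera("wrist")
cv2.imwrite("pics/w2.png",p[:,:,::-1])
E
```

```text
clock: 5.4
tcp_pos: [0.53, 0.0764, 0.0678]
orientation: [0.001, 0.68, 0.733, 0.0]
wrist_force: [-5.2, -1.3, 16.1]
finger_gap: -0.0002
grip_force: 8.2
clock: 5.65
tcp_pos: [0.5295, 0.0822, 0.0679]
orientation: [0.001, 0.681, 0.733, 0.0]
wrist_force: [-5.6, -1.9, 17.0]
finger_gap: -0.0
grip_force: 8.5
```

View pics/w2.png

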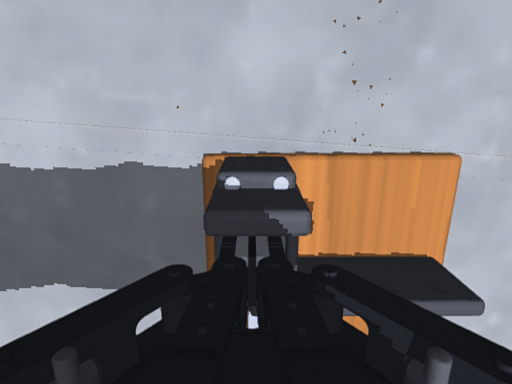

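The picture shows the thumb wall (rows 187–235) right next to the end-stop post (bolts at row 183). I'll push on until the force rises.

```bash
python3 -m jog '[0,0.012,0,0,0,0,-1, -0.001,0.02,0,0,0,0,-1, -0.001,0.02,0,0,0,0,-1]';python3 -m jog '[0,0.012,0,0,0,0,-1, -0.001,0.02,0,0,0,0,-1, -0.001,0.02,0,0,0,0,-1]'
```

```text
clock: 5.95
tcp_pos: [0.5292, 0.086, 0.0678]
orientation: [0.001, 0.681, 0.733, 0.0]
wrist_force: [-6.1, -3.1, 17.6]
finger_gap: 0.0004
grip_force: 8.6
clock: 6.2
tcp_pos: [0.5297, 0.088, 0.0679]
orientation: [0.003, 0.681, 0.732, -0.001]
wrist_force: [-4.4, -9.4, 16.0]
finger_gap: 0.0001
grip_force: 8.0
```

```bash
python3 -m jog '[0,0.015,0,0,0,0,-1, 0,0.025,0,0,0,0,-1, 0,0.025,0,0,0,0,-1, 0,0.025,0,0,0,0,-1]'
```

```text
clock: 6.53
tcp_pos: [0.53, 0.09, 0.0679]
orientation: [0.005, 0.682, 0.731, -0.003]
wrist_force: [-4.4, -20.6, 15.4]
finger_gap: 0.0
grip_force: 14.8
```

```bash
python3 -m jog '[0,0.015,0,0,0,0,-1, 0,0.02,0,0,0,0,-1, 0,0.02,0,0,0,0,-1]'
python3 - <<'E'
import numpy as np
from scipy.spatial.transform import Rotation as R
from workcell import eyes,env
s=env.get_state();p,d=eyes.read_camera("wrist")
c=eyes.calibration("wrist");T=c["tool_from_camera"];q=s["orientation"]
v,u=np.mgrid[:384,:512]
P=np.stack([(u-c["cx"])/c["fx"]*d,(v-c["cy"])/c["fy"]*d,d],-1)@T[:3,:3].T+T[:3,3]
X=R.from_quat(q[[1,2,3,0]]).apply(P.reshape(-1,3)).reshape(P.shape)+s["tcp_pos"]
e=np.array([-.0731,.9973]);a=(X[...,:2]-s["tcp_pos"][:2])@e;Z=X[...,2]
box=(u>205)&(u<312)&(v<240)
for nm,lo,hi in(("wall",.092,.102),("stop",.06,.069)):
    m=box&(Z>lo)&(Z<hi);print(nm,m.sum(),np.percentile(a[m],[2,50,98]))
E
```

```text
clock: 6.78
tcp_pos: [0.53, 0.0901, 0.0679]
orientation: [0.008, 0.683, 0.731, -0.006]
wrist_force: [-4.7, -34.3, 17.4]
finger_gap: 0.0001
grip_force: 23.4
wall 2446 [0.01596773 0.02109552 0.02448199]
stop 1048 [0.02382775 0.02581041 0.02839401]
```

```bash
python3 -m jog '[0,-0.02,0,0,0,0,-1, 0,-0.02,0,0,0,0,-1, 0,-0.02,0.03,0,0,0,-1, 0,-0.025,0.06,0,0,0,-1, 0,-0.03,0.1,0,0,0,-1, 0,-0.05,0.16,0,0,0,-1, 0,-0.07,0.3,0,0,0,-1, 0,-0.07,0.45,0,0,0,-1, 0,-0.07,0.6,0,0,0,-1, 0,-0.07,0.7,0,0,0,-1, 0,-0.07,0.7,0,0,0,-1]'
python3 - <<'E'
from workcell import env,eyes
import cv2,numpy as np
from scipy.spatial.transform import Rotation as R
s=env.get_state();p,d=eyes.read_camera("wrist")
cv2.imwrite("pics/w3.png",p[:,:,::-1])
c=eyes.calibration("wrist");T=c["tool_from_camera"];q=s["orientation"]
v,u=np.mgrid[:384,:512]
P=np.stack([(u-c["cx"])/c["fx"]*d,(v-c["cy"])/c["fy"]*d,d],-1)@T[:3,:3].T+T[:3,3]
X=R.from_quat(q[[1,2,3,0]]).apply(P.reshape(-1,3)).reshape(P.shape)+s["tcp_pos"]
e=np.array([-.0731,.9973]);a=(X[...,:2]-s["tcp_pos"][:2])@e;Z=X[...,2]
box=(u>205)&(u<312)&(v<215)
for nm,lo,hi in(("wall",.092,.102),("pad",.069,.08),("stop",.06,.069)):
    m=box&(Z>lo)&(Z<hi);print(nm,m.sum(),np.percentile(a[m],[2,50,98]) if m.any() else 0)
E
```

```text
clock: 7.75
tcp_pos: [0.5315, 0.0856, 0.2105]
orientation: [0.003, 0.68, 0.733, 0.003]
wrist_force: [0.2, -0.4, 0.8]
finger_gap: -0.0003
grip_force: 0.0
wall 721 [0.01743227 0.02371423 0.02876949]
pad 1719 [-0.03674231 -0.01081119  0.0289578 ]
stop 1204 [-0.0380238  -0.01654375  0.03287539]
```

View pics/w3.png

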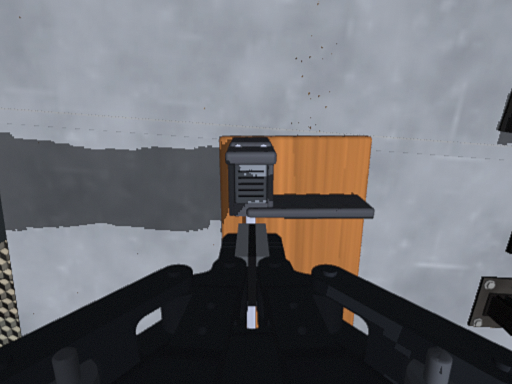

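The carriage wall (rows 152–163) is up against the end-stop post (rows 138–150). The arm is well above everything, so I'll hand in.

```bash
python3 -c "
from workcell import env
print(env.hand_in())"
```

```text
the job is handed in; nothing more can be done
None
```

I pressed the release fully down, pushed the jaw back to the end stop, let the release go and moved the arm clear. The last picture shows the jaw against the stop; I didn't measure the pad's final height, and the hand-in returned no verdict.

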